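Draw a heat-spreader plate out over the tray edge and seat it on the cooling saddle

TASK

The thin aluminium heat-spreader plate lies in a low-lipped raised tray where it cannot be gripped: press lightly on its top (its face marks above 25 N) and slide it out over the tray's open edge until about a third of its length overhangs, still lying flat. Then grip the overhanging end by its two long sides, lift the plate off without letting it drop onto the bench, and lay it flat and straight along the finned cooling saddle, its leading end pushed gently (under 25 N) up against the saddle's upright stop. Let go, and leave the other things on the bench where they are.

Things in the scene. Friction and masses are not known exactly. Their poses are not given: they have to be found in the camera images.
- plate_center (a point): flat bare aluminium plate, 120 (its x) x 50 (y) x 3 mm (z), 35 to 70 g; the point is its centre, half-way up. It starts flat in the tray, long side along the tray's x, 2 to 10 mm off the tray's back lip; its -x end faces the open edge, 25 to 33 mm inside it. A fingertip pressed on it with some 5 to 15 N and moved carries it along.
- tray_edge (a point): middle of the raised tray's open edge, on the tray floor, 60 mm above the bench. x points from the open edge inwards to the back lip, y along the edge, z up. In front of the edge is free air down to the bench. The plate tips off if more than half of it overhangs.
- tray: raised dark steel tray fixed to the bench, axes as at its edge point; origin on the bench under the deck's middle, 80 mm in from the open edge. Floor 155 mm deep and 60 mm wide; lips 6 mm high and 5 to 6 mm thick along both sides and the back, none at the open edge; outer width 72 mm. Deck 8 mm thick, on four legs at least 25 mm inside the edge.
- saddle_stop (a point): the middle of the foot of the upright stop's face on the cooling saddle, at the level of the saddle's flat top, 55 mm above the bench. x points along the saddle into the stop, y across, z up. The seated plate lies along x, one end against the stop, its other end overhanging the saddle's open end by 40 mm.
- saddle: cooling saddle: aluminium finned block fixed to the bench on a black base board 120 x 90 x 8 mm, axes as at the stop point; origin on the bench under the middle of the flat top, which is 80 mm long (x) and 42 mm wide (y). The stop at its +x end is 42 mm wide and stands 12 mm above the top.
- screwdriver: screwdriver lying on the bench, 170 mm long, under 30 mm high (bystander); origin at the middle of its underside
- terminal: small green terminal block 16 x 44 x 14 mm (bystander); origin at the middle of its underside
- finblock: copper finned heat sink 60 x 60 x 30 mm (bystander); origin at the middle of its underside
- jar: clear jar with a black cap, 56 mm across, 70 mm high (bystander); origin at the middle of its underside
- reel: black plastic ring 70 mm across, 18 mm high (bystander); origin at the middle of its underside
- board: green circuit board 120 x 75 mm lying flat, parts on it up to 14 mm high (bystander); origin at the middle of its underside
- mug: white mug 80 mm across, 90 mm high (bystander); origin at the middle of its underside
- brick: black power brick 120 x 55 x 32 mm (bystander); origin at the middle of its underside

How it is judged:
On the way, in this order (a step that is already met when the one before it is completed fails the run):
1. the plate overhangs the tray's open edge by at least 25 mm, still lying flat on the tray (x of plate_center in the frame of tray_edge between -0.001 and 0.035 m and z of plate_center in the frame of tray_edge below 0.004 m and angle between plate_center's own z axis and vertical below 0.06 rad and contact force between plate and tray above 0.05 N), for 0.2 s.
2. the plate is held in the fingers, clear of the tray (contact force between the fingers and plate above 1 N and contact force between plate and tray below 0.01 N and contact force between plate and saddle below 0.01 N), for 0.2 s.
At the end, for the whole second after the job is handed in: the plate lies flat (within 0.04 rad) and at rest on the saddle's top, along the saddle within 0.09 rad, its middle within 7 mm of the saddle's midline, its end within 3.5 mm of the stop's face, released by the fingers (x of plate_center in the frame of saddle_stop between -0.0635 and -0.055 m and y of plate_center in the frame of saddle_stop between -0.007 and 0.007 m and z of plate_center in the frame of saddle_stop between -0.001 and 0.004 m and angle between the x axis of plate_center and the x axis of saddle_stop, either way round below 0.09 rad and angle between plate_center's own z axis and vertical below 0.04 rad and linear speed of plate below 0.01 m/s and contact force between plate and saddle above 0.05 N and contact force between the fingers and plate below 0.01 N); the robot touches nothing.
It fails at once if the plate is pressed onto the tray with more than 25 N while it is being slid out (contact force between plate and tray above 25 N and x of plate_center in the frame of tray_edge above 0.025 m).
It fails at once if the plate is forced against the tray with more than 60 N at any time (contact force between plate and tray above 60 N).
It fails at once if the plate is pressed against the saddle or its stop with more than 25 N (contact force between plate and saddle above 25 N).
It fails at once if the plate touches the bench (contact force between plate and table above 0.02 N).
It fails at once if a bystander is moved by more than 20 mm (distance of any of screwdriver, terminal, finblock, jar, reel, board, mug, brick from where it was at the start of the episode above 0.02 m).
It also fails if it takes over 72 s, if anything falls off the work surface, if the arm or the gripper's body presses on something with over 40 N, if the wrist force passes 120 N, or if a joint passes its speed limit or range.

ROBOT

A 6-joint arm with a two-finger parallel gripper is mounted at the origin on the work surface. World frame = base frame: x ahead of the robot, y to its left, z up, the work surface at z = 0. Lengths are in m, angles in rad, forces in N, time in s.
With the tool pointing down it reaches from about 0.3 to 0.75 m from the base axis. Payload 8.5 kg.
Tool frame: the origin (TCP) lies midway between the tips of the shut fingers; the grasp point (between the pads) lies 19 mm behind it (arm.pinch_z is the y of the grasp point in the tool frame, in m); y points along the fingers, z is the direction in which the jaws open and shut, and the axes are right-handed (so a half turn about y gives the same grasp; the last joint's range is limited). The gripper opens to 85 mm and grips with 20 to 120 N. Pads are 22 mm wide; open, the fingers measure 114 mm over their backs; the gripper's body (76 mm by 85 mm) begins 54 mm behind the grasp point. The pads swing forward as they close: fully open they stand 13 mm farther back than shut.
Start: joints at [-0.215, 0.381, 1.297, -0, 1.464, -0.215], TCP at [0.55, 0, 0.231] pointing down, gripper open.
Joint ranges: [-3.11, 3.11], [-0.89, 2.33], [0.22, 2.48], [-1.42, 4.56], [0.17, 2.85], [-2.88, 2.88]. Speed limits (rad/s): [2.39, 2.39, 3.14, 3.14, 3.14, 3.14].

INTERFACE

Orientations are given as a unit quaternion [w, x, y, z].
In Python, from bench import arm gives the robot as it stands.
- The arm moves only by the tool apply_moves, never from a script. Its argument "steps" is a list of rows, each a list of 4 numbers: the shift along the world's x, y, z in m, then the turn about the world's z in rad. In form: [[tx, ty, tz, turn], ...]. A call has 1 to 10 rows; each row shifts and turns the pose as measured when the row begins; what a row does not reach is not made up. A row lasts 1/8 s, in which the tool goes at most 62.5 mm and 10.7 degrees, less where a joint would pass 70% of its speed; a pose out of reach is approached as far as the arm can. A call with a gripper value outside its range is refused whole. "jaw" is the closure, from 0 (fully open) to 1 (shut), set as the call begins (left out, the last holds). The fingers move at their own pace and stop on an object; the grip force is fixed at half the most. Time passes only in rows, so rows that do not move let the fingers close. It gives the time, the measured TCP pose, the force and the opening at its end, in the units of the state.
- arm.sense(): the state, without advancing time (a new reading comes with each control period).
- arm.get_image(name): name is "scene" or "side" or "wrist"; returns a dict with "frame" (384x512x3 uint8, blue, green, red), "fx", "fy", "cx", "cy" (pixels), "R" (3x3) and "t" (3): a world point X has camera coordinates R X + t. Camera axes: x right, y down, z forward; pixel columns grow to the right and rows downward; lengths in m; the calibration is good to about 2 mm. The wrist camera is an equidistant fisheye: a pixel r from the principal point sees the ray r / f radians off the axis. A picture is of the moment at which its call begins. There is no depth.
- arm.sign_off(): hands the job in, once; it reports no verdict.
Trained networks look in the newest picture that a camera, given by its name, has taken for a name from the list of things; names that differ only in an ending like _2 or _b are one class to them, and where a whole thing is asked for, a point or a joint stands for the part that bears it (a point fixed in the world has none). Each returns a list of dicts, best first, with "p" (0 to 1); they miss things now and then, are a little off and sometimes report something else, mostly with a low value. They report only what shows in the picture. A call takes as long as a camera call.
- arm.recognise(thing, camera): "extent" ([left, top, right, bottom] in pixels, round what is visible of it).
- arm.regions_of(thing, camera): "pixels" (384x512 bool, what is visible of it) and "extent" ([left, top, right, bottom] in pixels, round what is visible of it).
The state is a dict: "clock": time; "joint_pos": joint angles; "joint_vel": joint speeds; "joint_torque": joint torques, N m; "position": TCP position; "eef_rot": TCP orientation; "contact_force": force on the tool from outside, world axes, zero at the start; "wrist_torque": the same for the moment, N m; "width": opening from 0.0 (shut) to 1.0 (fully open).
Only numpy, scipy, OpenCV 4.12 (cv2) and the standard library are available. Lean on these libraries where they do the work, as an engineer would, in place of code of your own. Each camera call takes 0.05 s, during which the arm holds its last target.

## Working session

There is one attempt and no reset: what is moved stays moved. The work goes in short steps, Python scripts to look and compute and a tool call to move; the robot and the scene stay as the last step left them, time stands still between calls to the robot, and variables do not carry over. Pictures are saved under pics/ and viewed, and the job is handed in when it is done.

Besides the shell and the picture viewer there is one more tool, called after "Emit:" as name(argument=value, ...) on one line, values as JSON. apply_moves: Moves the arm, as the interface text tells. Its arguments: {"type":"object","properties":{"steps":{"type":"array","items":{"type":"array","items":{"type":"number"}}},"jaw":{"type":"number"}},"required":["steps"]}

```bash
ls; mkdir -p pics
cat > h.py <<'E'
from bench import arm
import numpy as np, cv2
def save(im,n): cv2.imwrite(f'pics/{n}.png',im['frame'])
def ray(im,u,v):
    R=np.array(im['R']);t=np.array(im['t'])
    return -R.T@t, R.T@np.array([(u-im['cx'])/im['fx'],(v-im['cy'])/im['fy'],1.])
def atz(im,u,v,z):
    o,d=ray(im,u,v); return o+d*(z-o[2])/d[2]
def proj(im,X):
    c=np.array(im['R'])@np.array(X)+np.array(im['t']); return np.array([im['fx']*c[0]/c[2]+im['cx'],im['fy']*c[1]/c[2]+im['cy']])
def projf(im,X):
    c=np.array(im['R'])@np.array(X)+np.array(im['t']); r=np.hypot(c[0],c[1]);th=np.arctan2(r,c[2]); return np.array([im['fx']*th*c[0]/r+im['cx'],im['fy']*th*c[1]/r+im['cy']])
def rayf(im,u,v):
    R=np.array(im['R']);t=np.array(im['t'])
    a=(u-im['cx'])/im['fx'];b=(v-im['cy'])/im['fy'];th=np.hypot(a,b);s=np.sin(th)/max(th,1e-9)
    return -R.T@t, R.T@np.array([a*s,b*s,np.cos(th)])
def atzf(im,u,v,z):
    o,d=rayf(im,u,v); return o+d*(z-o[2])/d[2]
E
python3 - <<'E'
from h import *
for c in ['scene','side','wrist']:
    im=arm.get_image(c); save(im,c+'0'); print(c,im['fx'],im['cx'],im['cy'],(-np.array(im['R']).T@im['t']).round(3))
    for n in ['plate_center','tray','saddle','screwdriver','terminal','finblock','jar','reel','board','mug','brick']:
        print(n,[(np.round(d['extent']).tolist(),round(d['p'],2)) for d in arm.recognise(n,c)][:2])
print(arm.sense(), arm.pinch_z)
E
```

```text
pics
scene 389.4423091585101 264.43111656890704 191.61415999023697 [1.324 0.257 1.023]
plate_center [([209.0, 158.0, 228.0, 186.0], 0.83)]
tray [([206.0, 156.0, 231.0, 202.0], 0.73)]
saddle [([300.0, 198.0, 340.0, 237.0], 0.66), ([205.0, 155.0, 234.0, 201.0], 0.36)]
screwdriver [([277.0, 155.0, 291.0, 190.0], 0.63)]
terminal [([249.0, 211.0, 264.0, 220.0], 0.42)]
finblock [([226.0, 232.0, 251.0, 259.0], 0.78)]
jar [([205.0, 156.0, 233.0, 199.0], 0.62), ([354.0, 248.0, 374.0, 277.0], 0.57)]
reel [([388.0, 182.0, 408.0, 205.0], 0.51)]
board [([139.0, 177.0, 170.0, 206.0], 0.7)]
mug [([400.0, 219.0, 438.0, 263.0], 0.64)]
brick [([150.0, 135.0, 181.0, 168.0], 0.81)]
side 475.84042600971856 257.8626941522742 190.03960555381857 [ 0.083 -0.695  1.082]
plate_center [([269.0, 226.0, 310.0, 264.0], 0.93)]
tray [([260.0, 222.0, 320.0, 284.0], 0.97)]
saddle [([198.0, 156.0, 246.0, 189.0], 0.78)]
screwdriver [([190.0, 222.0, 230.0, 247.0], 0.92)]
terminal []
finblock [([297.0, 173.0, 320.0, 196.0], 0.59)]
jar [([215.0, 116.0, 234.0, 138.0], 0.65), ([261.0, 222.0, 317.0, 282.0], 0.62)]
reel [([119
[... 749 characters left out ...]
ick []
{'clock': 1.8, 'joint_pos': array([-2.15293862e-01,  3.80549867e-01,  1.29739957e+00,  2.34525793e-05,
        1.46360266e+00, -2.15315291e-01]), 'joint_vel': array([ 0.00063193, -0.00218622, -0.00018947, -0.00095621,  0.00131232,
       -0.00053826]), 'joint_torque': array([-1.35247661e-03, -4.48333311e+01, -2.31466413e+01, -2.69284519e-04,
        5.19847217e-04,  7.17203097e-07]), 'position': array([5.49977968e-01, 1.20049693e-05, 2.31349483e-01]), 'eef_rot': array([ 0.50001941, -0.49999005,  0.49998765, -0.50000289]), 'contact_force': array([-0.14158563,  0.20716657,  0.05743482]), 'wrist_torque': array([ 0.02646988, -0.00158413, -0.00373009]), 'width': 1.0018292108980256} -0.0187
```

View images.

Run:
```python
import cv2
for n,(x0,y0,x1,y1) in {'scene0':(130,120,450,300),'side0':(100,90,420,384-20)}.items():
    i=cv2.imread(f'pics/{n}.png')[y0:y1,x0:x1]; s=min(800/i.shape[1],600/i.shape[0]); cv2.imwrite(f'pics/{n}_c.png',cv2.resize(i,None,fx=s,fy=s,interpolation=cv2.INTER_CUBIC))
```

```text
(no output)
```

View pics/wrist0.png

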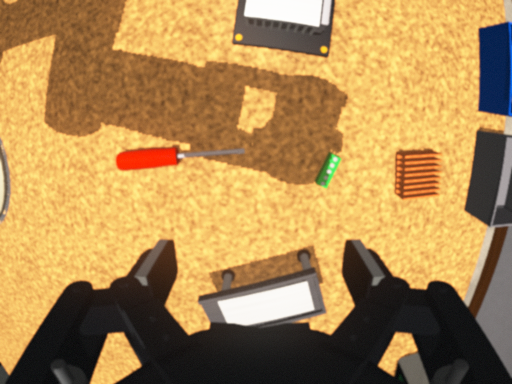

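```bash
sleep 1
```

```text
(no output)
```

View pics/scene0_c.png

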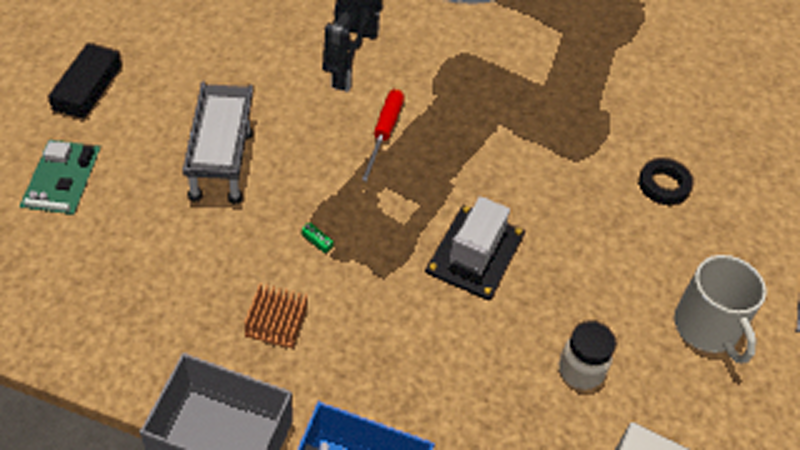

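View pics/side0_c.png

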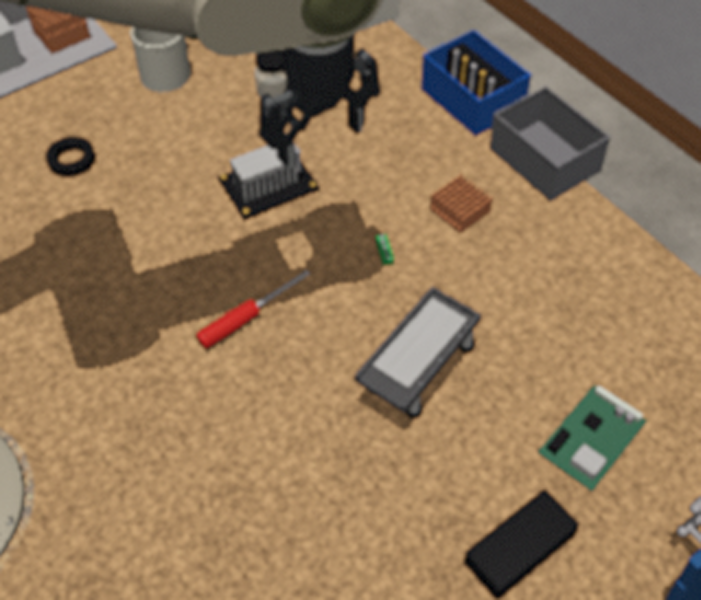

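Run:
```python
from h import *
s=arm.get_image('side'); c=arm.get_image('scene'); w=arm.get_image('wrist')
for n,z,e in [('plate',.063,(269,226,310,264)),('tray',.05,(260,222,320,284)),('saddle',.04,(198,156,246,189)),('screw',.01,(190,222,230,247)),('fin',.03,(297,173,320,196)),('jar',.035,(215,116,234,138)),('board',.01,(345,267,394,315)),('brick',.03,(311,314,365,364))]:
    print('side',n,atz(s,(e[0]+e[2])/2,(e[1]+e[3])/2,z).round(3))
for n,z,e in [('plate',.063,(209,158,228,186)),('tray',.05,(206,156,231,202)),('saddle',.04,(300,198,340,237)),('jar',.035,(354,248,374,277)),('mug',.05,(400,219,438,263)),('reel',.01,(388,182,408,205))]:
    print('scene',n,atz(c,(e[0]+e[2])/2,(e[1]+e[3])/2,z).round(3))
for n,pts in {'tray':[(200,299),(318,270),(326,312)],'plate':[(218,306),(310,281),(313,308)]}.items():
    for p in pts: print('wrist',n,p,atzf(w,*p,.063).round(3))
```

```text
side plate [ 0.554 -0.179  0.063]
side tray [ 0.546 -0.192  0.05 ]
side saddle [0.565 0.157 0.04 ]
side screw [0.424 0.005 0.01 ]
side fin [ 0.749 -0.027  0.03 ]
side jar [0.686 0.327 0.035]
side board [ 0.654 -0.38   0.01 ]
side brick [ 0.498 -0.431  0.03 ]
scene plate [ 0.56  -0.178  0.063]
scene tray [ 0.578 -0.171  0.05 ]
scene saddle [0.598 0.184 0.04 ]
scene jar [0.7   0.345 0.035]
scene mug [0.579 0.481 0.05 ]
scene reel [0.382 0.401 0.01 ]
wrist tray (200, 299) [ 0.47  -0.172  0.063]
wrist tray (318, 270) [ 0.622 -0.125  0.063]
wrist tray (326, 312) [ 0.64  -0.196  0.063]
wrist plate (218, 306) [ 0.494 -0.183  0.063]
wrist plate (310, 281) [ 0.613 -0.142  0.063]
wrist plate (313, 308) [ 0.621 -0.187  0.063]
```

Emit:
apply_moves(steps=[[0,-0.06,0,0],[0,-0.06,0,0],[0,-0.06,0,0],[0,-0.06,0,0],[0,-0.06,0,0],[0,0,0,0]], jaw=1)

```text
clock: 2.7
position: [0.5487, -0.3087, 0.231]
eef_rot: [0.501, -0.5, 0.499, -0.499]
contact_force: [-0.4, 0.6, -1.0]
width: 0.004
```

Run:
```python
from h import *
w=arm.get_image('wrist'); save(w,'w1')
i=w['frame'][20:230,130:400]; cv2.imwrite('pics/w1c.png',cv2.resize(i,(800,622)[:2] if 0 else (770,599),interpolation=cv2.INTER_CUBIC))
print(arm.sense()['position'],arm.sense()['width'])
```

```text
[ 0.54904305 -0.30663607  0.23130356] -0.0016988536956751706
```

View pics/w1c.png

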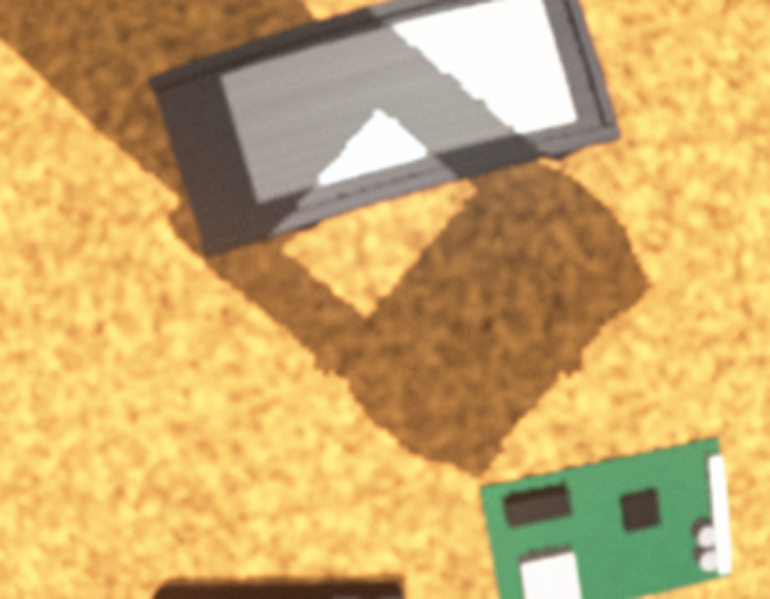

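Run:
```python
from h import *
w=arm.get_image('wrist'); i=w['frame'][0:120,170:360]; cv2.imwrite('pics/w2c.png',cv2.resize(i,(800,505),interpolation=cv2.INTER_CUBIC))
f=770/270
for n,z,p in [('P',.063,(222,75)),('P',.063,(258,202)),('P',.063,(578,122)),('T',.066,(152,82)),('T',.066,(208,253)),('T',.066,(618,137))]:
    print(n,p,atzf(w,130+p[0]/f-.3,20+p[1]/f-.3,z).round(4))
```

```text
P (222, 75) [ 0.4941 -0.1716  0.063 ]
P (258, 202) [ 0.5074 -0.2198  0.063 ]
P (578, 122) [ 0.6241 -0.1875  0.063 ]
T (152, 82) [ 0.4685 -0.1732  0.066 ]
T (208, 253) [ 0.4892 -0.2381  0.066 ]
T (618, 137) [ 0.6387 -0.1924  0.066 ]
```

View pics/w2c.png

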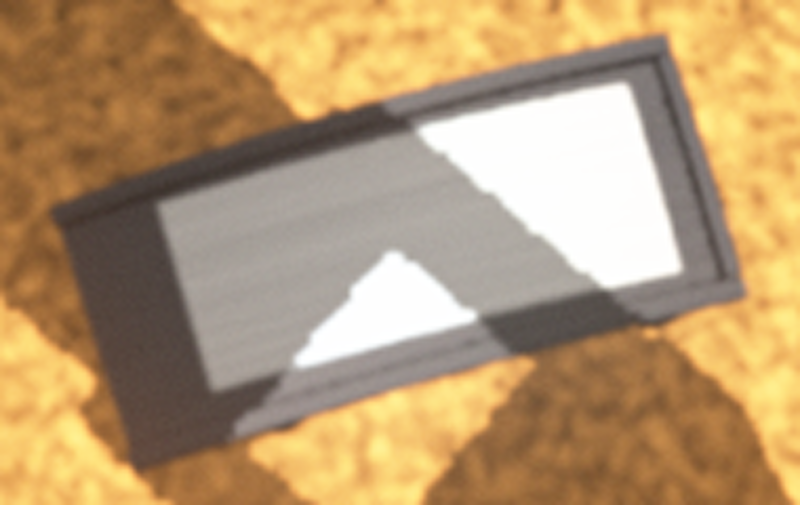

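Run:
```python
from h import *
w=arm.get_image('wrist'); f=800/190
for n,z,q in [('P',.063,[(157,203),(213,391),(683,271),(630,82)]),('T',.066,[(52,210),(135,468),(745,293),(665,37)])]:
    P=np.array([atzf(w,170+p[0]/f-.4,p[1]/f-.4,z) for p in q])[:,:2]
    x=(P[2]+P[3]-P[0]-P[1])/2; y=(P[0]+P[3]-P[1]-P[2])/2
    print(n,P.round(4).tolist(),'len',np.linalg.norm(x),np.linalg.norm(y),'ang',np.arctan2(x[1],x[0]),np.arctan2(-y[0],y[1]),'c',P.mean(0),'edge mid',(P[0]+P[1])/2)
```

```text
P [[0.4934, -0.172], [0.5075, -0.2203], [0.6237, -0.1874], [0.6102, -0.1385]] len 0.12110127314487626 0.05052416361594344 ang 0.2775660579839202 0.27658739129208254 c [ 0.55870505 -0.17954334] edge mid [ 0.50047198 -0.19613516]
T [[0.4674, -0.1727], [0.4883, -0.239], [0.6391, -0.1922], [0.6187, -0.1262]] len 0.1580884664506186 0.06930241563984507 ang 0.2997716019875358 0.3021996319510234 c [ 0.55335416 -0.18252945] edge mid [ 0.47783498 -0.20587137]
```

Emit:
apply_moves(steps=[[0,0.06,0,0],[0,0.06,0,0],[0,0.06,0,0],[0,0.06,0,0],[0,0.06,0,0],[0,0.06,0,0],[0,0,0,0]])

```text
clock: 3.72
position: [0.5451, 0.0739, 0.2342]
eef_rot: [0.507, -0.504, 0.494, -0.496]
contact_force: [0.0, -0.4, 0.5]
width: -0.003
```

Run:
```python
from h import *
w=arm.get_image('wrist'); save(w,'w3')
print(arm.sense()['position'],projf(w,[.58,.17,.055]))
for c in ['scene','side']: save(arm.get_image(c),c+'1')
i=cv2.imread('pics/side1.png')[130:210,170:270]; cv2.imwrite('pics/side1c.png',cv2.resize(i,None,fx=7,fy=7,interpolation=cv2.INTER_CUBIC))
i=cv2.imread('pics/scene1.png')[180:250,280:360]; cv2.imwrite('pics/scene1c.png',cv2.resize(i,None,fx=7,fy=7,interpolation=cv2.INTER_CUBIC))
u,v=projf(w,[.58,.17,.055]).astype(int);y0=max(v-70,0);x0=u-95
i=w['frame'][y0:y0+140,x0:x0+190];print(x0,y0); cv2.imwrite('pics/w3c.png',cv2.resize(i,None,fx=4,fy=4,interpolation=cv2.INTER_CUBIC))
```

```text
[0.54539765 0.07212911 0.23419357] [293.76442935  83.34496505]
198 13
```

View pics/w3c.png

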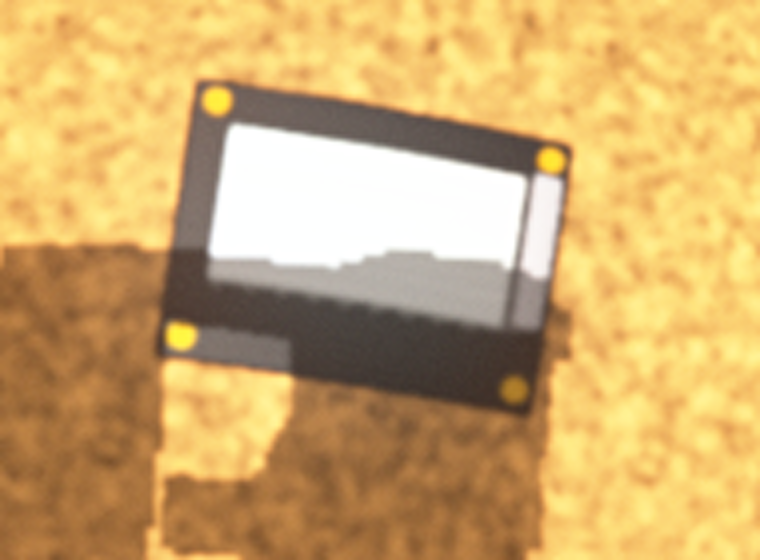

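View pics/scene1c.png

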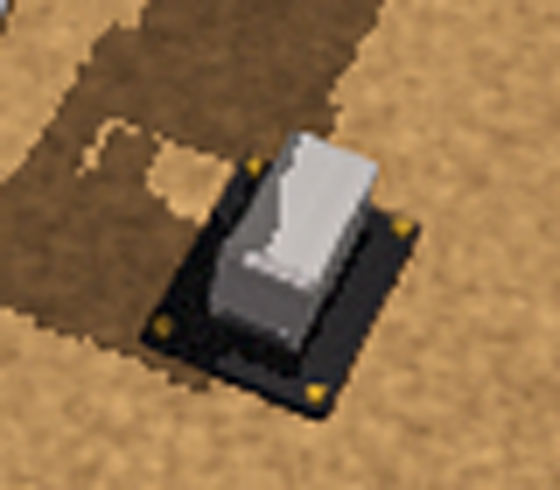

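View pics/side1c.png

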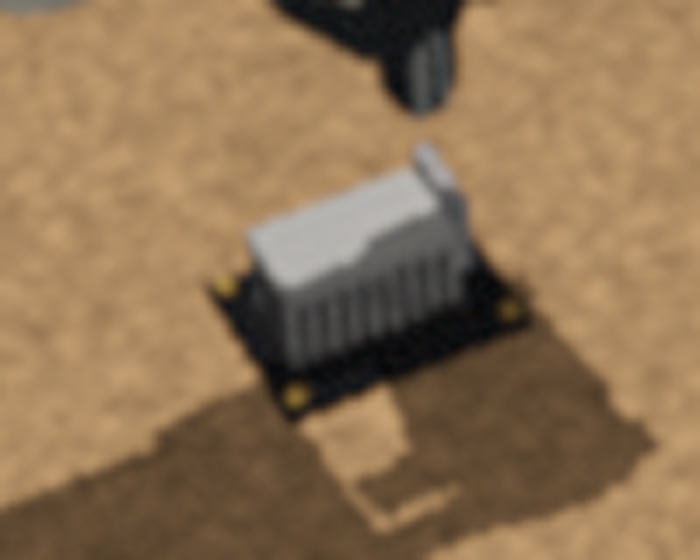

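Run:
```python
from h import *
w=arm.get_image('wrist'); f=4
for n,z,q in [('top',.055,[(229,123),(208,283),(508,328),(528,175)]),('base',.008,[(197,80),(158,355),(530,413),(573,147)]),('stoptop',.067,[(534,174),(516,330),(543,331),(563,176)])]:
    P=np.array([atzf(w,198+p[0]/f-.4,13+p[1]/f-.4,z) for p in q])[:,:2]
    x=(P[2]+P[3]-P[0]-P[1])/2; y=(P[0]+P[3]-P[1]-P[2])/2
    print(n,P.round(4).tolist(),'len',np.linalg.norm(x),np.linalg.norm(y),'ang',np.arctan2(x[1],x[0]),np.arctan2(-y[0],y[1]),'c',P.mean(0),'far',(P[2]+P[3])/2)
print((-np.array(w['R']).T@w['t']).round(3))
c=arm.get_image('scene');s=arm.get_image('side')
for n,p in [('scene',[(160,326),(253,167),(402,227),(317,393)])]:
    P=np.array([atz(c,280+a/7-.4,180+b/7-.4,.008) for a,b in p]);print(P.round(4).tolist(),P.mean(0))
P=np.array([atz(s,170+a/7-.4,130+b/7-.4,.008) for a,b in [(296,397),(226,286),(510,306)]]);print(P.round(4).tolist(),P[1:].mean(0))
P=np.array([atzf(w,198+a/4-.4,13+b/4-.4,.008) for a,b in [(514,390),(181,335),(217,101),(551,160)]]);print(P.round(4).tolist(),P.mean(0))
```

```text
top [[0.5393, 0.2079], [0.5344, 0.1637], [0.6155, 0.1543], [0.6201, 0.1973]] len 0.08159525815929614 0.04381399429397312 ang -0.12289221257726594 -0.10905154636490916 c [0.57731934 0.18078575] far [0.61780929 0.17578465]
base [[0.5288, 0.231], [0.518, 0.1441], [0.6342, 0.1293], [0.6458, 0.2155]] len 0.1175968070608597 0.08726942472000067 ang -0.1294444198956687 -0.1284407657444522 c [0.58167924 0.17995468] far [0.63998572 0.1723648 ]
stoptop [[0.6189, 0.1957], [0.615, 0.1535], [0.6223, 0.1537], [0.6267, 0.1959]] len 0.007611756281337459 0.042356882304635815 ang 0.024284493612872077 -0.09784713741746703 c [0.62073291 0.17472007] far [0.62453767 0.17481248]
[0.543 0.145 0.377]
[[0.6267, 0.1393, 0.008], [0.5241, 0.1532, 0.008], [0.5324, 0.2273, 0.008], [0.6353, 0.2147, 0.008]] [0.57963015 0.18361361 0.008     ]
[[0.524, 0.1532, 0.008], [0.5342, 0.2268, 0.008], [0.6286, 0.1425, 0.008]] [0.58140349 0.18466563 0.008     ]
[[0.6287, 0.1363, 0.008], [0.525, 0.1503, 0.008], [0.535, 0.2242, 0.008], [0.6387, 0.2105, 0.008]] [0.58182395 0.18031516 0.008     ]
```

Emit:
apply_moves(steps=[[0.004,-0.035,-0.01,-0.18],[0.004,-0.035,-0.01,-0.18],[0.004,-0.035,-0.01,-0.18],[0.004,-0.035,-0.01,-0.18],[0.004,-0.035,-0.01,-0.18],[0.004,-0.035,-0.01,-0.18],[0.004,-0.035,-0.01,-0.18],[0,0,0,0]])

```text
clock: 5.03
position: [0.573, -0.194, 0.1609]
eef_rot: [-0.095, 0.095, -0.699, 0.703]
contact_force: [-0.3, -1.4, -0.1]
width: -0.003
```

```bash
cat >> h.py <<'E'
from scipy.spatial.transform import Rotation as Ro
def st():
    s=arm.sense(); q=s['eef_rot']; M=Ro.from_quat([q[1],q[2],q[3],q[0]]).as_matrix()
    print('t',round(s['clock'],2),'pos',s['position'].round(4),'toolY',M[:,1].round(4),'jawdir',M[:,2].round(4),'yaw',round(np.arctan2(M[1,2],M[0,2]),4),'F',s['contact_force'].round(2),'w',round(s['width'],3),'j',s['joint_pos'].round(2))
    return M
E
python3 - <<'E'
from h import *
st(); w=arm.get_image('wrist'); save(w,'w4')
E
```

```text
t 5.03 pos [ 0.573  -0.194   0.1609] toolY [ 0.0012 -0.006  -1.    ] jawdir [ 0.2668 -0.9637  0.0061] yaw -1.3007 F [-0.31 -1.41 -0.07] w -0.003 j [-0.52  0.53  1.25 -0.    1.35  0.78]
```

View pics/w4.png

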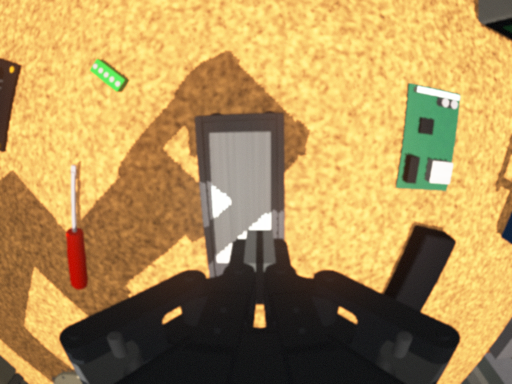

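Emit:
apply_moves(steps=[[0,0.007,-0.025,0.01],[0,0.007,-0.025,0.01],[0,0.003,-0.025,0.0],[0,0,0,0]])

```text
clock: 5.58
position: [0.5728, -0.1737, 0.087]
eef_rot: [-0.108, 0.105, -0.697, 0.702]
contact_force: [-0.1, 1.0, 1.0]
width: 0.006
```

Run:
```python
from h import *
st(); w=arm.get_image('wrist'); save(w,'w5'); save(arm.get_image('side'),'side2')
i=w['frame'][60:300,130:390];cv2.imwrite('pics/w5c.png',cv2.resize(i,None,fx=2.5,fy=2.5,interpolation=cv2.INTER_CUBIC))
```

```text
t 5.58 pos [ 0.5728 -0.1737  0.087 ] toolY [ 0.005  -0.0066 -1.    ] jawdir [ 0.2967 -0.9549  0.0078] yaw -1.2695 F [-0.1   1.    0.99] w 0.006 j [-0.49  0.6   1.37 -0.    1.17  0.78]
```

View pics/w5c.png

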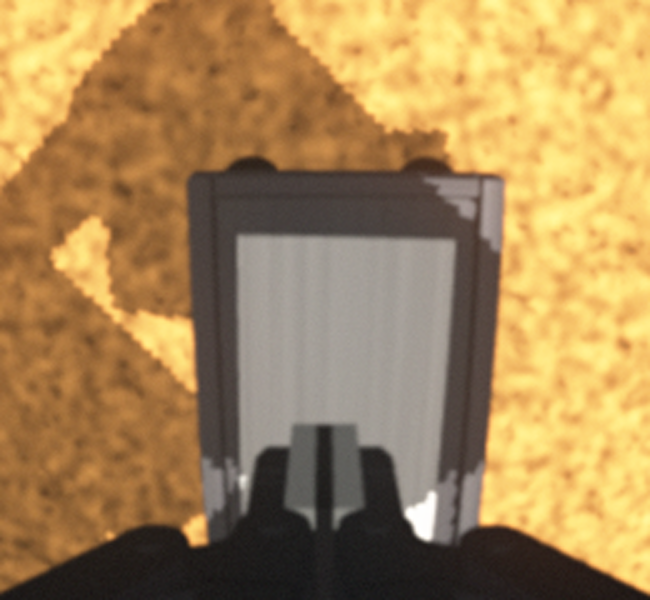

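Run:
```python
from h import *
w=arm.get_image('wrist'); p=arm.sense()['position']
def cr(q): return ((q-[130,60])*2.5).round(0)
print(cr(projf(w,p)),cr(projf(w,[p[0],p[1],.063])))
u=np.array([np.cos(.3),np.sin(.3)]);v=np.array([-u[1],u[0]])
for n,z,q in [('Pfar',.063,[(237,234),(456,239)]),('Tfar',.066,[(190,175),(504,179)]),('Pmid',.063,[(240,400),(447,400)])]:
    P=np.array([atzf(w,130+a/2.5-.3,60+b/2.5-.3,z)[:2] for a,b in q]); m=P.mean(0)
    print(n,P.round(4).tolist(),np.linalg.norm(P[0]-P[1]),m.round(4),'rel tcp along,lat',((m-p[:2])@u).round(4),((m-p[:2])@v).round(4),'edge dir',np.arctan2(*(P[0]-P[1])[::-1])-np.pi/2)
```

```text
[329. 458.] [327. 409.]
Pfar [[0.6101, -0.1417], [0.624, -0.1908]] 0.051069409753231834 [ 0.617  -0.1663] rel tcp along,lat 0.0435 -0.0044 edge dir 0.2772614687158397
Tfar [[0.6207, -0.1279], [0.6411, -0.1963]] 0.07136123461693641 [ 0.6309 -0.1621] rel tcp along,lat 0.058 -0.0045 edge dir 0.290243924940075
Pmid [[0.5703, -0.1534], [0.5852, -0.2026]] 0.051470373741252 [ 0.5778 -0.178 ] rel tcp along,lat 0.0025 -0.004 edge dir 0.2934763426856639
```

Emit:
apply_moves(steps=[[0.001,-0.004,-0.012,0],[0,0,-0.005,0],[0,0,0,0]])

```text
clock: 6.1
position: [0.5758, -0.1798, 0.0729]
eef_rot: [-0.109, 0.102, -0.695, 0.704]
contact_force: [0.3, -0.3, 0.5]
width: -0.001
```

Emit:
apply_moves(steps=[[0,0,-0.0015,0]])

```text
clock: 6.22
position: [0.5759, -0.1799, 0.0715]
eef_rot: [-0.11, 0.102, -0.695, 0.704]
contact_force: [-0.2, -0.4, 0.5]
width: -0.001
```

Emit:
apply_moves(steps=[[0,0,-0.001,0]])

```text
clock: 6.35
position: [0.5759, -0.1799, 0.0705]
eef_rot: [-0.11, 0.102, -0.695, 0.704]
contact_force: [-0.5, -0.2, -0.1]
width: 0.001
```

Emit:
apply_moves(steps=[[0,0.002,-0.002,0],[0,0,-0.002,0]])

```text
clock: 6.6
position: [0.576, -0.1777, 0.0665]
eef_rot: [-0.11, 0.102, -0.695, 0.704]
contact_force: [-0.5, -0.2, -0.9]
width: -0.002
```

Emit:
apply_moves(steps=[[0,0,-0.001,0]])

```text
clock: 6.72
position: [0.576, -0.1777, 0.0653]
eef_rot: [-0.11, 0.102, -0.695, 0.704]
contact_force: [0.6, 0.2, 0.5]
width: -0.001
```

Emit:
apply_moves(steps=[[0,0,-0.001,0]])

```text
clock: 6.85
position: [0.576, -0.1777, 0.0643]
eef_rot: [-0.11, 0.102, -0.695, 0.704]
contact_force: [0.1, 0.3, 0.6]
width: -0.001
```

Emit:
apply_moves(steps=[[0,0,-0.001,0]])

```text
clock: 6.98
position: [0.576, -0.1777, 0.0632]
eef_rot: [-0.11, 0.102, -0.695, 0.704]
contact_force: [0.5, 0.5, 0.7]
width: 0.004
```

Emit:
apply_moves(steps=[[0,0,-0.0005,0]])

```text
clock: 7.1
position: [0.576, -0.1777, 0.0631]
eef_rot: [-0.11, 0.102, -0.695, 0.704]
contact_force: [-1.9, 1.6, 6.9]
width: -0.001
```

Emit:
apply_moves(steps=[[0,0,-0.0005,0]])

```text
clock: 7.22
position: [0.5761, -0.1777, 0.0631]
eef_rot: [-0.11, 0.102, -0.694, 0.704]
contact_force: [-2.1, 0.1, 5.7]
width: 0.005
```

Emit:
apply_moves(steps=[[0,0,-0.0007,0],[-0.0029,-0.0009,-0.0008,0],[-0.0038,-0.0012,-0.0008,0]])

```text
clock: 7.6
position: [0.5712, -0.1801, 0.0632]
eef_rot: [-0.112, 0.1, -0.693, 0.705]
contact_force: [3.3, 0.8, 5.8]
width: 0.001
```

Emit:
apply_moves(steps=[[-0.0048,-0.0015,-0.0008,0]])

```text
clock: 7.72
position: [0.5673, -0.1818, 0.0632]
eef_rot: [-0.113, 0.099, -0.693, 0.705]
contact_force: [2.3, 1.5, 5.9]
width: -0.003
```

```bash
cat > look.py <<'E'
from h import *
import sys
n=sys.argv[1]; st(); w=arm.get_image('wrist'); save(w,n)
i=w['frame'][60:300,130:390];cv2.imwrite(f'pics/{n}c.png',cv2.resize(i,None,fx=2.5,fy=2.5,interpolation=cv2.INTER_CUBIC))
E
python3 look.py w6
```

```text
t 7.72 pos [ 0.5673 -0.1818  0.0632] toolY [ 0.0227 -0.0141 -0.9996] jawdir [ 0.2959 -0.955   0.0202] yaw -1.2703 F [2.28 1.49 5.87] w -0.003 j [-0.51  0.61  1.42 -0.    1.08  0.76]
```

View pics/w6c.png

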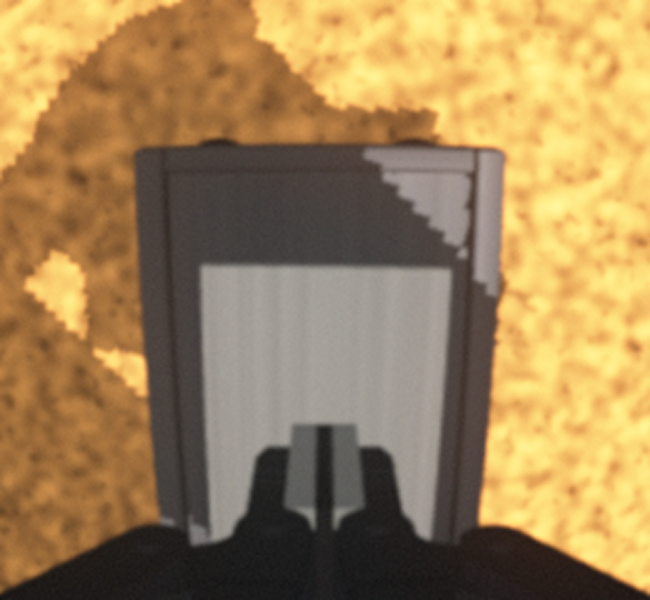

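Emit:
apply_moves(steps=[[-0.0095,-0.003,-0.0008,0],[-0.0095,-0.003,-0.0008,0]])

```text
clock: 8.02
position: [0.5494, -0.1886, 0.0632]
eef_rot: [-0.115, 0.097, -0.692, 0.706]
contact_force: [4.1, 1.6, 6.6]
width: -0.004
```

```bash
python3 -c "
from h import *
st()"
```

```text
t 8.03 pos [ 0.5494 -0.1886  0.0632] toolY [ 0.0289 -0.0164 -0.9994] jawdir [ 0.2959 -0.9549  0.0243] yaw -1.2703 F [4.13 1.62 6.57] w -0.004 j [-0.53  0.59  1.47  0.    1.05  0.74]
```

Emit:
apply_moves(steps=[[-0.0095,-0.0023,-0.0008,0],[-0.0095,-0.0023,-0.0008,0]])

```text
clock: 8.28
position: [0.5315, -0.1942, 0.0632]
eef_rot: [-0.117, 0.095, -0.691, 0.707]
contact_force: [3.3, 1.4, 5.8]
width: -0.0
```

```bash
python3 look.py w7
```

```text
t 8.28 pos [ 0.5315 -0.1942  0.0632] toolY [ 0.0351 -0.019  -0.9992] jawdir [ 0.2956 -0.9549  0.0285] yaw -1.2706 F [3.28 1.38 5.82] w -0.0 j [-0.56  0.57  1.52  0.    1.02  0.71]
```

View pics/w7c.png

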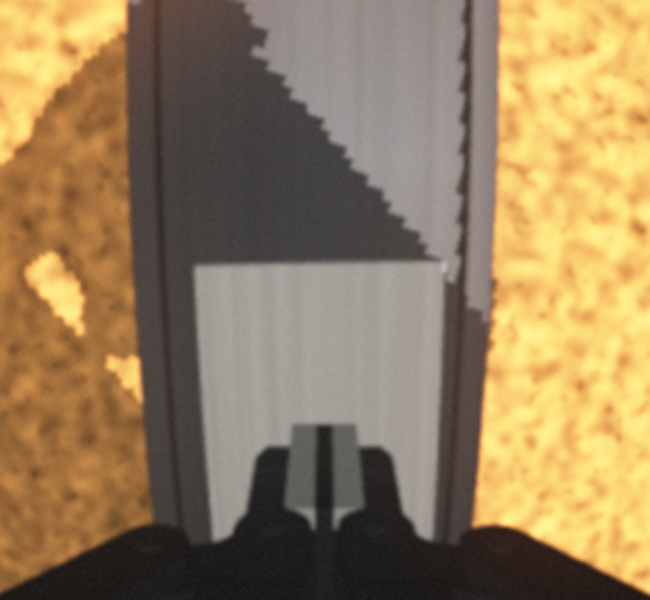

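Emit:
apply_moves(steps=[[-0.0112,-0.003,-0.0008,0],[-0.0112,-0.003,-0.0008,0]])

```text
clock: 8.57
position: [0.5096, -0.2014, 0.0632]
eef_rot: [-0.119, 0.093, -0.689, 0.709]
contact_force: [3.4, 0.5, 6.0]
width: -0.003
```

```bash
python3 look.py w8; python3 -c "
from h import *
for c in ['scene','side']:
    i=arm.get_image(c); save(i,c+'3')
i=cv2.imread('pics/side3.png')[200:300,220:340]; cv2.imwrite('pics/side3c.png',cv2.resize(i,None,fx=6,fy=6,interpolation=cv2.INTER_CUBIC))
"
```

```text
t 8.57 pos [ 0.5096 -0.2014  0.0632] toolY [ 0.0409 -0.0218 -0.9989] jawdir [ 0.2951 -0.9549  0.0329] yaw -1.2711 F [3.41 0.47 5.97] w -0.003 j [-0.59  0.54  1.58  0.01  0.98  0.67]
```

View pics/w8.png

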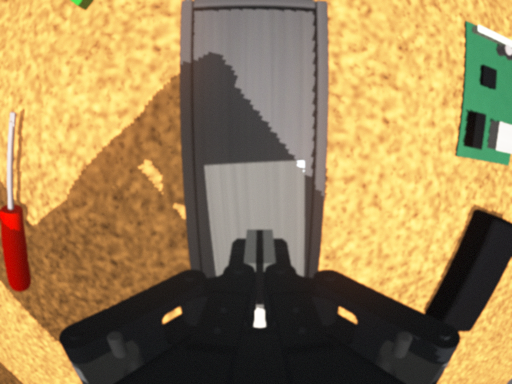

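View pics/side3c.png

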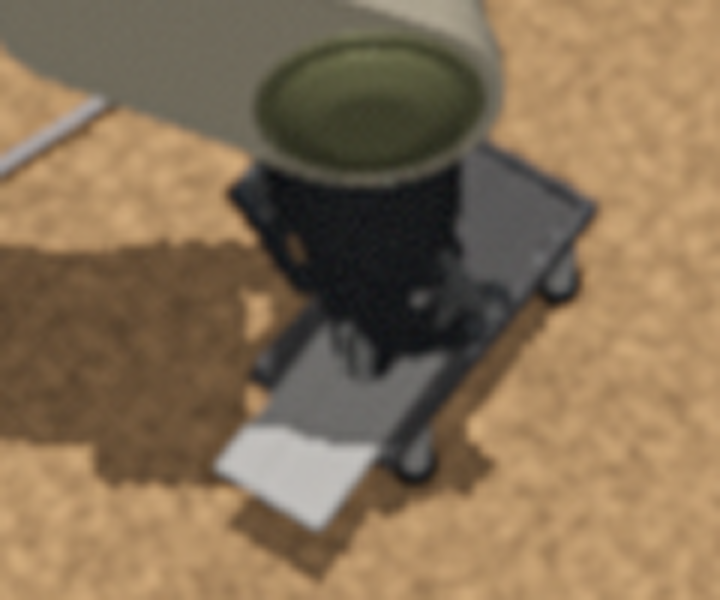

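Run:
```python
from h import *
w=arm.get_image('wrist'); s=arm.get_image('side')
u=np.array([np.cos(.3),np.sin(.3)]);v=np.array([-u[1],u[0]])
edge=np.array([.5737+.0,-.1737])  # placeholder
P=np.array([atzf(w,a,b,.063)[:2] for a,b in [(204,165),(306,160)]]);T=np.array([atzf(w,a,b,.066)[:2] for a,b in [(183,4),(326,4)]])
print(P,T); pm=P.mean(0);tm=T.mean(0);print('far to back',(tm-pm)@u,'lat',(pm-tm)@v,'plate ang',np.arctan2(*(P[0]-P[1])[::-1])-np.pi/2,'tray',np.arctan2(*(T[0]-T[1])[::-1])-np.pi/2,'x plate center',.1605-(tm-pm)@u-.06)
Q=np.array([atz(s,220+a/6-.4,200+b/6-.4,.063)[:2] for a,b in [(217,468),(318,528)]]);print('near end',Q,Q.mean(0),'ctr',Q.mean(0)+.06*u,'ctr from far',pm-.06*u)
```

```text
[[ 0.54110227 -0.16165544]
 [ 0.55827587 -0.2098551 ]] [[ 0.61628913 -0.12853145]
 [ 0.63718834 -0.19513733]]
far to back 0.0806774620930284 lat -8.275799576610964e-05 plate ang 0.34227730922532196 tray 0.3040453719027525 x plate center 0.01982253790697161
near end [[ 0.42824736 -0.20499343]
 [ 0.44483097 -0.25113974]] [ 0.43653917 -0.22806659] ctr [ 0.49385936 -0.21033537] ctr from far [ 0.49236888 -0.20348648]
```

Emit:
apply_moves(steps=[[0,0,0.01,0],[0,0,0.03,0],[-0.01,-0.003,0.03,0],[-0.02,-0.006,0,0],[-0.02,-0.006,0,0],[0,0,0,0]], jaw=0)

```text
clock: 9.57
position: [0.4552, -0.2165, 0.1361]
eef_rot: [-0.117, 0.095, -0.69, 0.708]
contact_force: [0.5, -0.0, -0.2]
width: 1.008
```

```bash
python3 look.py w9
```

```text
t 9.57 pos [ 0.4552 -0.2165  0.1361] toolY [ 0.035  -0.0211 -0.9992] jawdir [ 0.2955 -0.9549  0.0305] yaw -1.2707 F [ 0.52 -0.01 -0.17] w 1.008 j [-0.68  0.38  1.6   0.01  1.12  0.59]
```

View pics/w9.png

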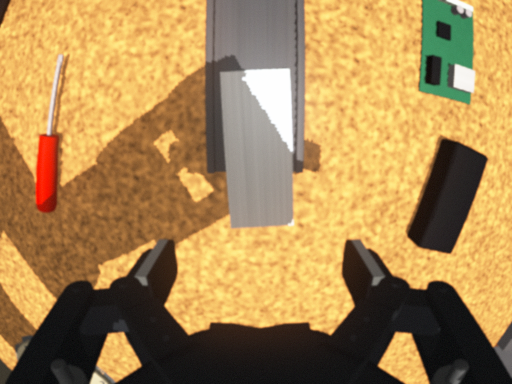

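Run:
```python
from h import *
w=arm.get_image('wrist')
i=w['frame'][50:250,180:340];cv2.imwrite('pics/w9c.png',cv2.resize(i,None,fx=3,fy=3,interpolation=cv2.INTER_CUBIC))
for n,z,q in [('P',.063,[(222,71),(231,227),(293,224),(290,69)]),('T',.066,[(207.5,170),(303.5,171)])]:
    P=np.array([atzf(w,a,b,z)[:2] for a,b in q]);print(n,P.round(4).tolist())
    if n=='P':
        c=P.mean(0);l=((P[0]+P[3]-P[1]-P[2])/2);y=((P[0]+P[1]-P[2]-P[3])/2);print(c,np.linalg.norm(l),np.linalg.norm(y),np.arctan2(l[1],l[0]),np.arctan2(-y[0],y[1]))
    else:
        y=P[0]-P[1];print(P.mean(0),np.linalg.norm(y),np.arctan2(-y[0],y[1]))
```

```text
P [[0.5424, -0.1628], [0.4294, -0.2024], [0.4458, -0.249], [0.5584, -0.2094]]
[ 0.49402086 -0.20592156] 0.11956715155351645 0.04931118253951347 0.33787621991278494 0.33529022766810035
T [[0.4694, -0.1732], [0.4894, -0.242]]
[ 0.47941609 -0.20759307] 0.07157244528044417 0.2824162611282316
```

View pics/w9c.png

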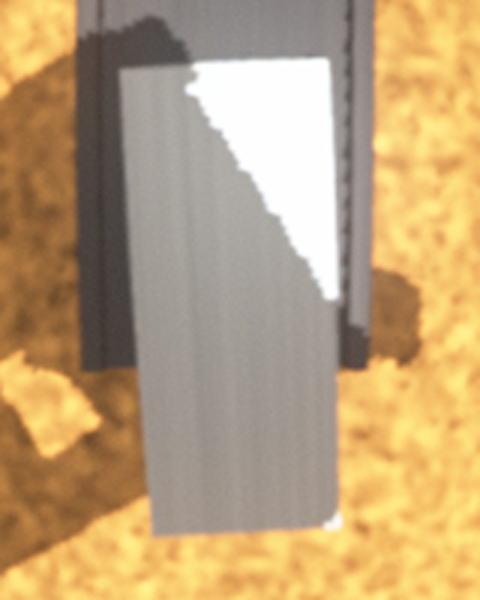

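Emit:
apply_moves(steps=[[0,-0.001,-0.02,0.015],[0,-0.001,-0.02,0.01],[0,0,-0.02,0],[0,0,-0.015,0],[0,0,0,0]])

```text
clock: 10.3
position: [0.4596, -0.2175, 0.0585]
eef_rot: [-0.128, 0.104, -0.688, 0.707]
contact_force: [-0.2, -0.2, 0.2]
width: 1.001
```

```bash
python3 look.py w10
```

```text
t 10.3 pos [ 0.4596 -0.2175  0.0585] toolY [ 0.037  -0.0202 -0.9991] jawdir [ 0.3236 -0.9457  0.0312] yaw -1.2411 F [-0.22 -0.23  0.19] w 1.001 j [-0.68  0.5   1.69  0.01  0.91  0.56]
```

View pics/w10.png

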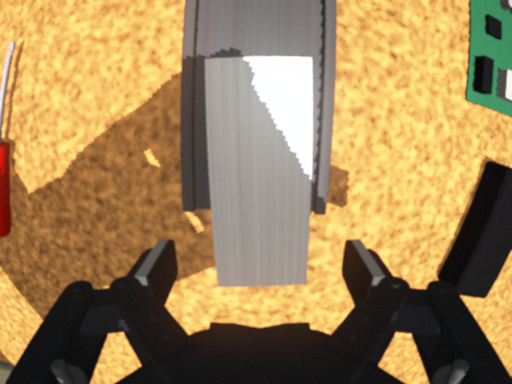

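Emit:
apply_moves(steps=[[-0.002,-0.001,-0.009,0],[-0.002,-0.0005,-0.007,0],[0,0,-0.001,0],[0,0,0,0]])

```text
clock: 10.85
position: [0.4564, -0.2196, 0.0422]
eef_rot: [-0.129, 0.104, -0.687, 0.707]
contact_force: [-0.0, 0.1, 0.5]
width: 0.999
```

```bash
python3 look.py w11; python3 -c "
from h import *
w=arm.get_image('side'); cv2.imwrite('pics/side4c.png',cv2.resize(w['frame'][200:310,200:340],None,fx=5,fy=5,interpolation=cv2.INTER_CUBIC))
"
```

```text
t 10.85 pos [ 0.4564 -0.2196  0.0422] toolY [ 0.0399 -0.0225 -0.999 ] jawdir [ 0.3238 -0.9455  0.0342] yaw -1.2408 F [-0.04  0.12  0.53] w 0.999 j [-0.69  0.52  1.71  0.01  0.86  0.55]
```

View pics/w11.png

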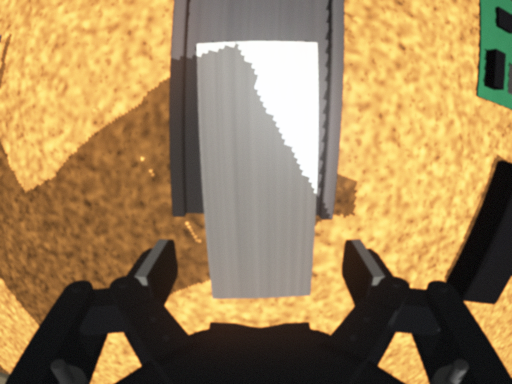

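View pics/side4c.png

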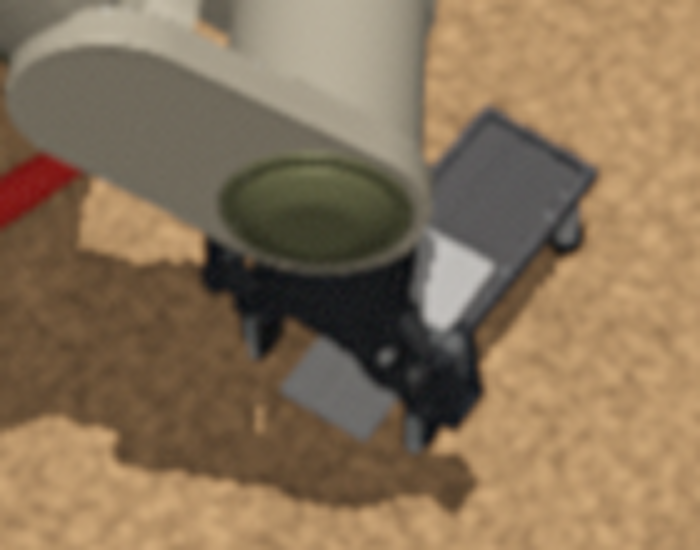

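Emit:
apply_moves(steps=[[0,0,-0.003,0],[0,0,0,0]])

```text
clock: 11.2
position: [0.4566, -0.2197, 0.0394]
eef_rot: [-0.129, 0.103, -0.687, 0.708]
contact_force: [-0.5, 0.3, -0.1]
width: 0.999
```

Emit:
apply_moves(steps=[[0,0,0,0],[0,0,0,0],[0,0,0,0],[0,0,0,0],[0,0,0,0]], jaw=1)

```text
clock: 11.82
position: [0.4566, -0.2197, 0.0398]
eef_rot: [-0.129, 0.103, -0.687, 0.708]
contact_force: [-0.8, 0.5, 1.5]
width: 0.563
```

```bash
python3 look.py w12
```

```text
t 11.82 pos [ 0.4566 -0.2197  0.0398] toolY [ 0.0409 -0.0233 -0.9989] jawdir [ 0.3239 -0.9454  0.0353] yaw -1.2407 F [-0.79  0.47  1.52] w 0.563 j [-0.69  0.52  1.71  0.01  0.86  0.55]
```

View pics/w12.png

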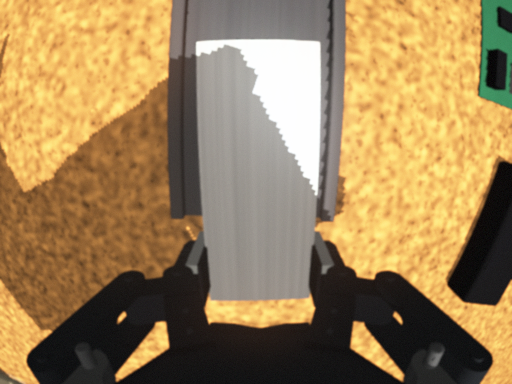

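Emit:
apply_moves(steps=[[0,0,0.004,0],[0,0,0.006,0],[0,0,0.01,0],[0,0,0.015,0],[0,0,0.015,0],[0,0,0,0]])

```text
clock: 12.62
position: [0.4568, -0.2198, 0.0932]
eef_rot: [-0.129, 0.103, -0.686, 0.708]
contact_force: [0.1, 0.9, 0.5]
width: 0.56
```

```bash
python3 look.py w13; python3 -c "
from h import *
for c in ['side','scene']:
  w=arm.get_image(c); save(w,c+'5')
"
```

```text
t 12.62 pos [ 0.4568 -0.2198  0.0932] toolY [ 0.0416 -0.0239 -0.9988] jawdir [ 0.3239 -0.9454  0.0362] yaw -1.2407 F [0.11 0.89 0.51] w 0.56 j [-0.69  0.44  1.66  0.01  1.    0.55]
```

View pics/w13.png

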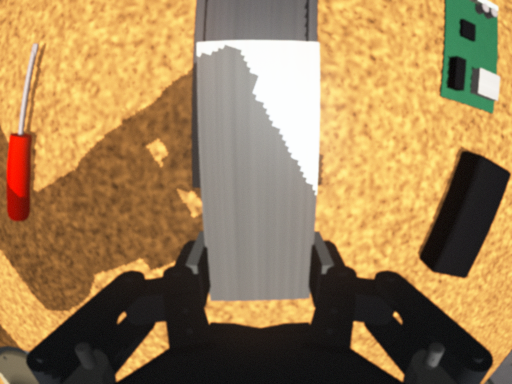

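View pics/scene5.png

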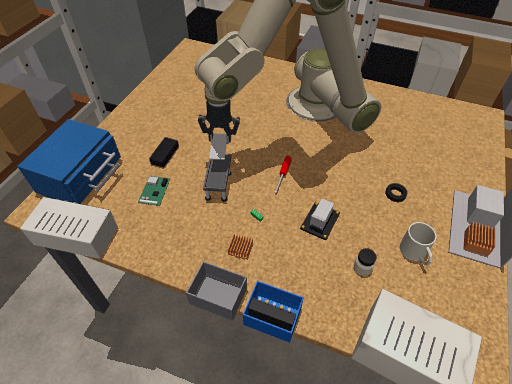

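```bash
cat > pl.py <<'E'
from h import *
def meas(q,zt,w):
    P=np.array([atzf(w,a,b,zt)[:2] for a,b in q])
    c=P.mean(0);l=((P[0]+P[3]-P[1]-P[2])/2);y=((P[0]+P[1]-P[2]-P[3])/2)
    return c,np.linalg.norm(l),np.linalg.norm(y),np.arctan2(l[1],l[0]),np.arctan2(-y[0],y[1])
E
python3 - <<'E'
from pl import *
w=arm.get_image('wrist');p=arm.sense()['position']
c,a,b,t1,t2=meas([(196.5,42),(210.5,299.5),(309.5,297.5),(320,41)],p[2]+.0232,w)
t=(t1+t2)/2;u=np.array([np.cos(t),np.sin(t)]);v=np.array([-u[1],u[0]])
print(c,a,b,t1,t2,'rel tcp',(c-p[:2])@u,(c-p[:2])@v)
E
```

```text
[ 0.49272378 -0.20507841] 0.1201111826890527 0.050373061887815235 0.3357427504425188 0.337489042730814 rel tcp 0.0392862562532254 0.001305694423565405
```

Emit:
apply_moves(steps=[[0.002,0.015,0.005,-0.02],[0.004,0.03,0.005,-0.045],[0.005,0.035,0,-0.045],[0.005,0.035,0,-0.045],[0.005,0.035,0,-0.045],[0.005,0.035,0,-0.045],[0.005,0.035,0,-0.045],[0.005,0.035,0,-0.045],[0.004,0.03,0,-0.04],[0.002,0.015,0,-0.02]])

```text
clock: 14.08
position: [0.4964, 0.0897, 0.0962]
eef_rot: [0.022, -0.036, -0.696, 0.717]
contact_force: [-0.2, -0.5, -1.3]
width: 0.563
```

```bash
python3 look.py w14
```

```text
t 14.07 pos [0.4964 0.0897 0.0962] toolY [ 0.0187 -0.0306 -0.9994] jawdir [-0.0812 -0.9963  0.029 ] yaw -1.6521 F [-0.16 -0.45 -1.34] w 0.563 j [-0.04  0.45  1.64 -0.03  1.04  1.63]
```

View pics/w14.png

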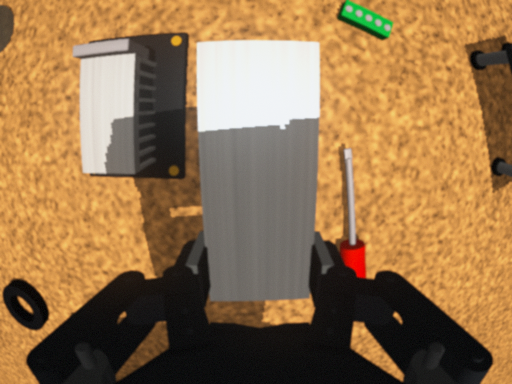

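Run:
```python
from h import *
w=arm.get_image('wrist')
cv2.imwrite('pics/w14c.png',cv2.resize(w['frame'][20:190,50:200],None,fx=4,fy=4,interpolation=cv2.INTER_CUBIC)[:600])
```

```text
(no output)
```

View pics/w14c.png

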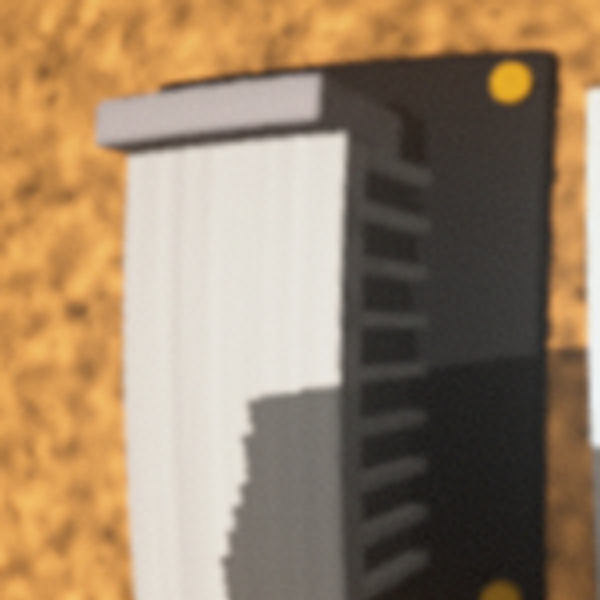

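Run:
```python
from h import *
w=arm.get_image('wrist')
q=[(50+128/4-.4,20+153/4-.4),(50+348/4-.4,20+131/4-.4),(137,172.5),(84,174)]
P=np.array([atzf(w,a,b,.055)[:2] for a,b in q]);print(P.round(4).tolist())
m=(P[0]+P[1])/2;n=(P[2]+P[3])/2;d=m-n;print('foot',m,'near',n,np.linalg.norm(d),np.arctan2(d[1],d[0]),np.linalg.norm(P[0]-P[1]),np.arctan2(-(P[0]-P[1])[0],(P[0]-P[1])[1]))
cv2.imwrite('pics/w14d.png',cv2.resize(w['frame'][130:200,60:200],None,fx=5,fy=5,interpolation=cv2.INTER_CUBIC))
```

```text
[[0.618, 0.2008], [0.6124, 0.1586], [0.5332, 0.1682], [0.5367, 0.2109]]
foot [0.61522426 0.17972805] near [0.53495954 0.18954614] 0.08086297651160838 -0.12171670659889844 0.042594161203951264 -0.13261741054432175
```

View pics/w14d.png

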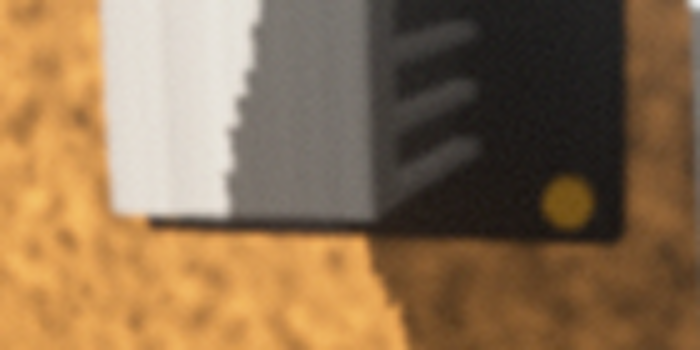

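Emit:
apply_moves(steps=[[0.001,0.01,0,-0.01],[0.003,0.02,0,-0.015],[0.004,0.025,0,-0.015],[0.003,0.02,0,-0.01],[0.001,0.01,0,-0.003],[0,0.0,0,0]])

```text
clock: 14.98
position: [0.5087, 0.1737, 0.0956]
eef_rot: [0.043, -0.056, -0.694, 0.716]
contact_force: [0.1, 0.7, 0.3]
width: 0.562
```

```bash
python3 look.py w15
```

```text
t 14.97 pos [0.5087 0.1737 0.0956] toolY [ 0.0151 -0.0321 -0.9994] jawdir [-0.1401 -0.9897  0.0297] yaw -1.7114 F [0.07 0.66 0.3 ] w 0.562 j [ 0.13  0.5   1.54 -0.04  1.1   1.85]
```

View pics/w15.png

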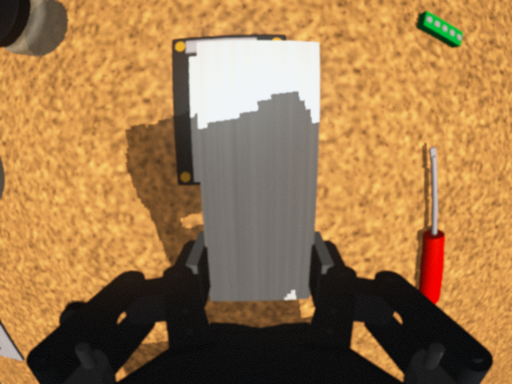

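Emit:
apply_moves(steps=[[0,0.008,0,0.002],[0,0.008,-0.005,0.003],[0,0,-0.013,0],[0,0,-0.015,0],[0,0,-0.01,0],[0,0,0,0]])

```text
clock: 15.78
position: [0.508, 0.1889, 0.0489]
eef_rot: [0.043, -0.054, -0.694, 0.717]
contact_force: [-0.7, -0.7, 0.7]
width: 0.559
```

```bash
python3 look.py w16
python3 - <<'E'
from h import *
for c,(x0,y0) in {'side':(160,110),'scene':(270,160)}.items():
  w=arm.get_image(c); save(w,c+'6'); cv2.imwrite(f'pics/{c}6c.png',cv2.resize(w['frame'][y0:y0+100,x0:x0+110],None,fx=6,fy=6,interpolation=cv2.INTER_CUBIC))
E
```

```text
t 15.78 pos [0.508  0.1889 0.0489] toolY [ 0.0132 -0.0327 -0.9994] jawdir [-0.1365 -0.9902  0.0306] yaw -1.7078 F [-0.66 -0.71  0.67] w 0.559 j [ 0.15  0.57  1.57 -0.04  0.99  1.88]
```

View pics/w16.png

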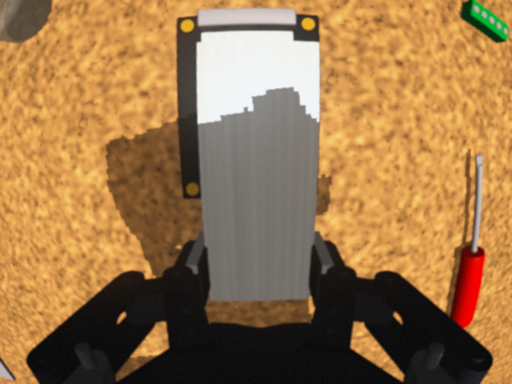

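View pics/side6c.png

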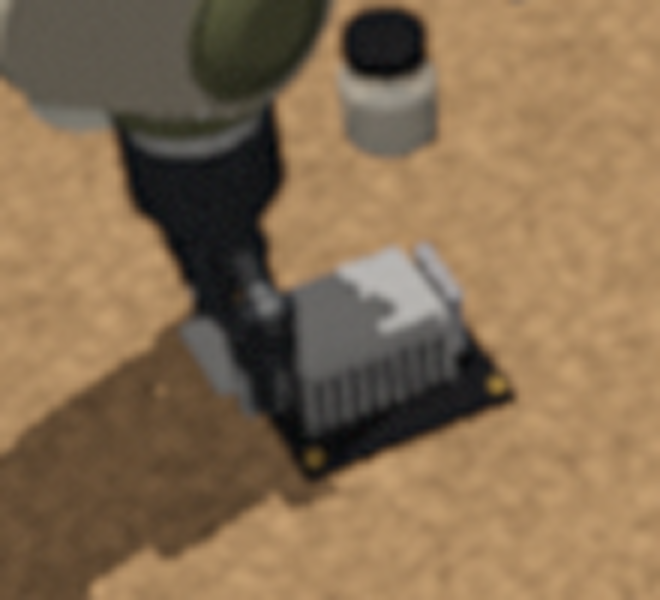

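View pics/scene6c.png

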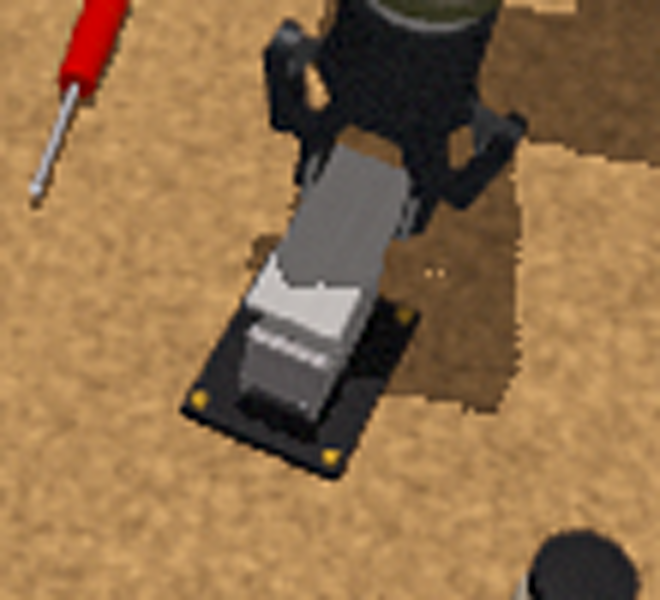

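Run:
```python
from h import *
w=arm.get_image('wrist')
cv2.imwrite('pics/w16c.png',cv2.resize(w['frame'][0:80,165:335],None,fx=4.5,fy=4.5,interpolation=cv2.INTER_CUBIC))
p=arm.sense()['position'];z=p[2]+.0232
a=-.131;u=np.array([np.cos(a),np.sin(a)]);v=np.array([-u[1],u[0]])
F=np.array([atzf(w,*q,z-.001)[:2] for q in [(196.5,42),(320,41)]]);S=np.array([atzf(w,*q,.067)[:2] for q in [(197.5,25),(296,25)]])
print(F,S,'lat plate-stop',(F.mean(0)-S.mean(0))@v,'gap',(S.mean(0)-F.mean(0))@u, np.linalg.norm(S[0]-S[1]),np.arctan2(-(S[0]-S[1])[0],(S[0]-S[1])[1]),np.arctan2(-(F[0]-F[1])[0],(F[0]-F[1])[1]))
```

```text
[[0.61015793 0.20211263]
 [0.60393503 0.15189254]] [[0.61922668 0.20153229]
 [0.61313197 0.15986016]] lat plate-stop -0.0048549788889882105 gap 0.008572105995079604 0.04211545436327307 -0.14522415683226436 -0.12328408904295662
```

View pics/w16c.png

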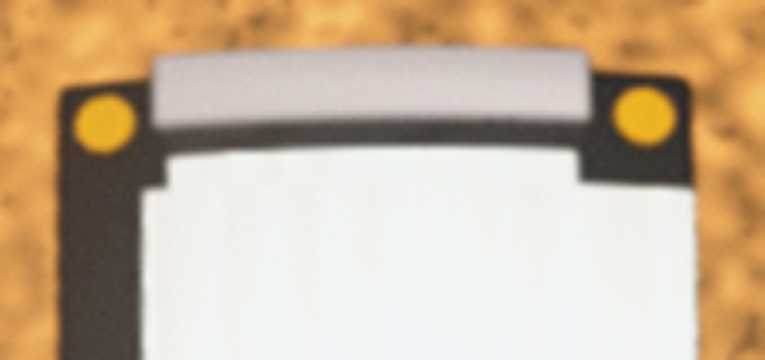

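Run:
```python
from h import *
w=arm.get_image('wrist');p=arm.sense()['position'];z=p[2]+.0232
a=-.131;u=np.array([np.cos(a),np.sin(a)]);v=np.array([-u[1],u[0]])
F=np.array([atzf(w,*q,z-.001)[:2] for q in [(196.5,41.8),(319.5,41)]]);S=np.array([atzf(w,*q,.055)[:2] for q in [(165+166/4.5,34),(165+579/4.5,33.3)]])
print(S,S.mean(0),'lat',(F.mean(0)-S.mean(0))@v,'gap',(S.mean(0)-F.mean(0))@u, np.linalg.norm(S[0]-S[1]),np.arctan2(-(S[0]-S[1])[0],(S[0]-S[1])[1]))
```

```text
[[0.61810074 0.20171803]
 [0.61230605 0.15928524]] [0.6152034  0.18050164] lat -0.004396334438799 gap 0.007514189820108299 0.04282662789152643 -0.1357220698039859
```

Emit:
apply_moves(steps=[[0.0005,0.0025,-0.003,0],[0,0.002,-0.003,0],[0,0,-0.003,0],[0,0,0,0]])

```text
clock: 16.52
position: [0.5095, 0.1941, 0.0413]
eef_rot: [0.041, -0.055, -0.694, 0.716]
contact_force: [0.8, 0.5, -0.8]
width: 0.561
```

Emit:
apply_moves(steps=[[0,0,-0.001,0]])

```text
clock: 16.65
position: [0.5095, 0.1941, 0.0403]
eef_rot: [0.041, -0.055, -0.694, 0.716]
contact_force: [-0.1, 0.1, -1.1]
width: 0.564
```

Emit:
apply_moves(steps=[[0,0,-0.001,0]])

```text
clock: 16.77
position: [0.5096, 0.194, 0.0392]
eef_rot: [0.041, -0.055, -0.694, 0.716]
contact_force: [-0.1, -0.7, -0.0]
width: 0.564
```

```bash
python3 look.py w17
```

```text
t 16.77 pos [0.5096 0.194  0.0392] toolY [ 0.0173 -0.0321 -0.9993] jawdir [-0.1365 -0.9902  0.0294] yaw -1.7078 F [-0.09 -0.73 -0.04] w 0.564 j [ 0.16  0.59  1.57 -0.04  0.97  1.89]
```

View pics/w17.png

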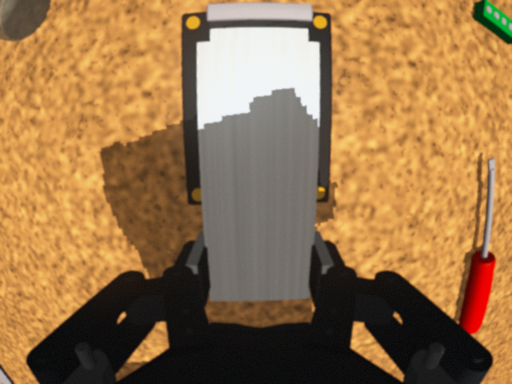

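Well centred on the stop (208–312 against plate 197–320). Lowering further, watching force.

Emit:
apply_moves(steps=[[0,0,-0.001,0],[0,0,-0.001,0]])

```text
clock: 17.08
position: [0.5096, 0.194, 0.0371]
eef_rot: [0.041, -0.055, -0.694, 0.716]
contact_force: [-0.9, -0.3, -0.6]
width: 0.562
```

Emit:
apply_moves(steps=[[0,0,-0.0008,0]])

```text
clock: 17.2
position: [0.5096, 0.194, 0.0362]
eef_rot: [0.041, -0.055, -0.694, 0.716]
contact_force: [0.7, -0.5, -0.1]
width: 0.563
```

Emit:
apply_moves(steps=[[0,0,-0.0007,0]])

```text
clock: 17.32
position: [0.5096, 0.194, 0.0355]
eef_rot: [0.041, -0.055, -0.694, 0.716]
contact_force: [-0.5, -0.2, -0.3]
width: 0.561
```

Emit:
apply_moves(steps=[[0,0,-0.0006,0]])

```text
clock: 17.45
position: [0.5096, 0.194, 0.0349]
eef_rot: [0.041, -0.055, -0.694, 0.716]
contact_force: [-1.0, -0.7, 3.1]
width: 0.565
```

Emit:
apply_moves(steps=[[0.002,-0.0003,-0.0001,0],[0.002,-0.0003,-0.0001,0]])

```text
clock: 17.7
position: [0.5136, 0.1934, 0.035]
eef_rot: [0.041, -0.055, -0.694, 0.716]
contact_force: [-1.2, -0.3, 1.9]
width: 0.56
```

Emit:
apply_moves(steps=[[0.0015,-0.0002,-0.0001,0]])

```text
clock: 17.82
position: [0.5153, 0.1932, 0.035]
eef_rot: [0.041, -0.055, -0.694, 0.716]
contact_force: [-1.9, -0.3, 2.3]
width: 0.561
```

```bash
python3 look.py w18
python3 - <<'E'
from h import *
w=cv2.imread('pics/w18.png')
cv2.imwrite('pics/w18c.png',cv2.resize(w[0:80,165:335],None,fx=4.5,fy=4.5,interpolation=cv2.INTER_CUBIC))
E
```

```text
t 17.82 pos [0.5153 0.1932 0.035 ] toolY [ 0.0175 -0.032  -0.9993] jawdir [-0.1365 -0.9902  0.0294] yaw -1.7078 F [-1.95 -0.27  2.34] w 0.561 j [ 0.16  0.6   1.56 -0.04  0.97  1.89]
```

View pics/w18c.png

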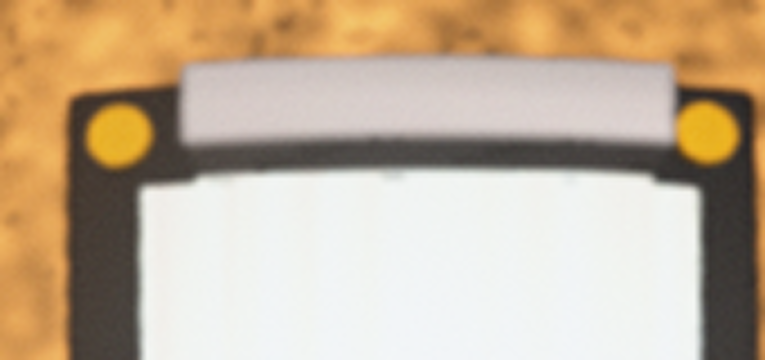

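Emit:
apply_moves(steps=[[0.0007,-0.0001,-0.0001,0]])

```text
clock: 18.0
position: [0.5162, 0.1931, 0.0349]
eef_rot: [0.041, -0.055, -0.694, 0.716]
contact_force: [-1.8, -0.1, 1.9]
width: 0.556
```

Emit:
apply_moves(steps=[[0.0006,-0.0001,-0.0001,0]])

```text
clock: 18.12
position: [0.5168, 0.193, 0.0348]
eef_rot: [0.041, -0.055, -0.694, 0.716]
contact_force: [-2.2, -0.0, 3.2]
width: 0.56
```

Emit:
apply_moves(steps=[[0.0005,-0.0001,-0.0001,0]])

```text
clock: 18.25
position: [0.5168, 0.193, 0.0348]
eef_rot: [0.042, -0.055, -0.694, 0.716]
contact_force: [-5.7, 0.9, 5.6]
width: 0.562
```

Emit:
apply_moves(steps=[[0.0005,-0.0001,-0.0001,0]])

```text
clock: 18.38
position: [0.5168, 0.193, 0.0348]
eef_rot: [0.042, -0.054, -0.694, 0.716]
contact_force: [-4.6, 0.8, 6.2]
width: 0.56
```

Emit:
apply_moves(steps=[[0,0,0,0],[0,0,0,0],[0,0,0,0],[0,0,0,0],[0,0,0,0]], jaw=0)

```text
clock: 19.0
position: [0.5175, 0.1928, 0.0343]
eef_rot: [0.042, -0.055, -0.694, 0.716]
contact_force: [-0.0, 0.9, 0.6]
width: 1.0
```

```bash
python3 look.py w19
```

```text
t 19.0 pos [0.5175 0.1928 0.0343] toolY [ 0.0165 -0.0319 -0.9994] jawdir [-0.1365 -0.9902  0.0294] yaw -1.7078 F [-0.04  0.9   0.59] w 1.0 j [ 0.16  0.6   1.56 -0.04  0.97  1.89]
```

View pics/w19.png

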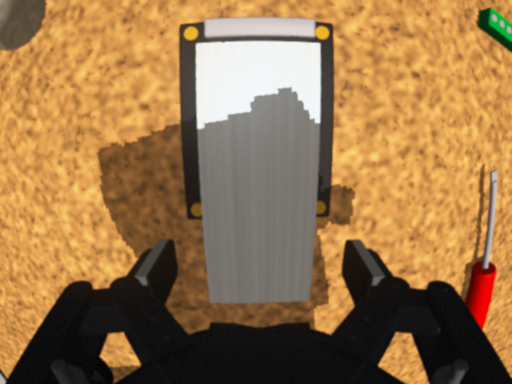

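Released, plate seated against the stop. Retreating upward and checking.

Emit:
apply_moves(steps=[[0,0,0.01,0],[0,0,0.02,0],[0,0,0.03,0],[-0.01,0,0.03,0],[-0.02,0,0.02,0],[-0.02,0,0,0],[0,0,0,0]])

```text
clock: 19.92
position: [0.4665, 0.1928, 0.1521]
eef_rot: [0.04, -0.056, -0.695, 0.716]
contact_force: [0.1, -1.1, 0.2]
width: 1.0
```

```bash
python3 look.py w20
python3 - <<'E'
from h import *
w=cv2.imread('pics/w20.png')
cv2.imwrite('pics/w20c.png',cv2.resize(w[0:230,170:350],None,fx=2.6,fy=2.6,interpolation=cv2.INTER_CUBIC))
s=arm.get_image('side');save(s,'side7');cv2.imwrite('pics/side7c.png',cv2.resize(s['frame'][130:210,170:270],None,fx=7,fy=7,interpolation=cv2.INTER_CUBIC))
E
```

```text
t 19.93 pos [0.4665 0.1928 0.1521] toolY [ 0.0209 -0.0311 -0.9993] jawdir [-0.1366 -0.9902  0.028 ] yaw -1.7079 F [ 0.13 -1.14  0.15] w 1.0 j [ 0.17  0.38  1.56 -0.04  1.2   1.9 ]
```

View pics/w20c.png

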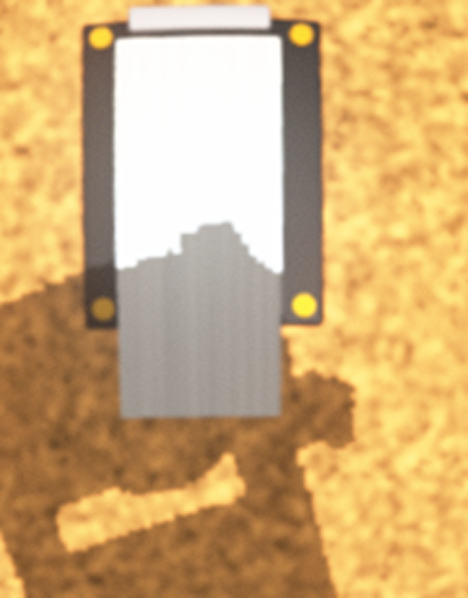

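View pics/side7c.png

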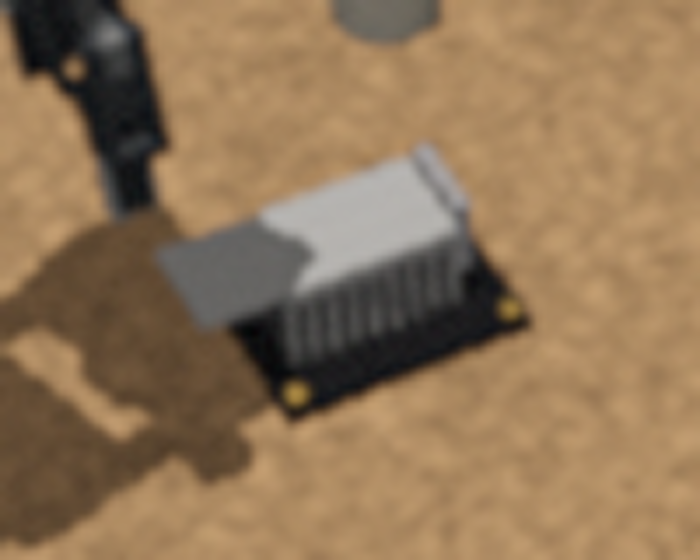

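Run:
```python
from h import *
from pl import meas
w=arm.get_image('wrist');f=2.6
print(meas([(170+115/f-.3,38/f-.3),(170+120/f-.3,416/f-.3),(170+281/f-.3,415/f-.3),(170+282/f-.3,37/f-.3)],.058,w))
S=np.array([atzf(w,170+a/f-.3,b/f-.3,.067)[:2] for a,b in [(129,31),(270,28.5)]]);P=np.array([atzf(w,170+a/f-.3,b/f-.3,.058)[:2] for a,b in [(115,38),(282,37)]])
a=-.13;u=np.array([np.cos(a),np.sin(a)]);v=np.array([-u[1],u[0]])
d=S.mean(0)-P.mean(0);print('gap',d@u,'lat',d@v)
```

```text
(array([0.55705448, 0.18879292]), np.float64(0.1201904030083211), np.float64(0.0509644599891442), np.float64(-0.13473327358141332), np.float64(-0.14005735660728325))
gap -0.0005691897718313824 lat -0.00044359116045910197
```

Gap is about 0 mm, lateral offset about 0.4 mm, and the plate lies straight. Handing in.

```bash
python3 -c "
from bench import arm
print(arm.sign_off())"
```

```text
the job is handed in; nothing more can be done
None
```

The plate is on the cooling saddle, up against the stop and released. I handed the job in at about 20 s of the 72 s allowed; sign-off reports no verdict.

- **Slide:** I pressed on the plate with a measured 6–7 N and slid it out until about 43 mm overhung the tray edge. It stayed flat, and the finger did not slip on it.
- **Lift and placing:** I gripped the overhanging end by its long sides and lifted it clear of the tray. Then I laid it on the saddle and pushed it against the stop, with measured forces of about 6 N down and 6 N forward.
- **Last checks, from the wrist camera:**

| Check | Measured | Allowed |
|---|---|---|
| Gap to the stop | about 0 mm (measured −0.6 mm, within camera error) | 3.5 mm |
| Offset from the midline | about 0.4 mm | 7 mm |
| Angle to the saddle | under 0.02 rad | 0.09 rad |

- **At hand-in:** the fingers were open and clear of the plate. The side picture shows it lying flat on the saddle. I steered clear of the other things on the bench, but did not re-measure their positions at the end.
- **Disagreements:** the cameras differed by 2–5 mm on where the saddle was, so I lined the plate up by eye against the stop with the wrist camera. The tool also picked up a tilt of about 0.04 rad during the slide. I could not command it away, and the checks showed no effect on the plate's final position.

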